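# Slide the faulty module out of the touching row and put it away

### The job

Four terminal modules stand in a touching row in the metal rack; the one with the orange label is faulty. Press gently on its top and slide it along the mat out of the rack's open side until it lies clear of the row with a visible gap, then pick it up, lay it right way up in the open drawer and push the drawer fully shut. Leave the other three modules in their places and do not disturb the solder spool or the screwdriver.

Things in the scene. Friction and masses are not known exactly. Their poses are not given: they have to be found in the camera images.
- marked: green block 38 wide (y) x 50 long (x) x 24 high mm, 60 to 140 g, orange panel on its flat top. Origin: centre of underside, x towards the back rail. In any bay; sides and back touch neighbours, cheek or rail: no room for fingers. Friction on mat about 0.4, less than rubbery fingertips on its top: a closed gripper pressing its top with 6 to 12 N drags it; over 40 N damages it
- mate1: a green plastic terminal module like marked but with a grey label panel (38 wide x 50 long x 24 high mm); origin at the centre of its underside, x along its length, z up. One of the three that must stay in the row
- mate2: a green plastic terminal module like marked but with a grey label panel (38 wide x 50 long x 24 high mm); origin at the centre of its underside, x along its length, z up. One of the three that must stay in the row
- mate3: a green plastic terminal module like marked but with a grey label panel (38 wide x 50 long x 24 high mm); origin at the centre of its underside, x along its length, z up. One of the three that must stay in the row
- rack: fixed aluminium rack, no floor, open on its -x side (to the robot): back rail on +x (10 thick, 175 long, 40 high mm, inner face 25.5 mm from origin), an end cheek at each side (10 thick, 50 long, 22 high). Origin on the mat at the centre of the row; x to the rail, y along the row. Bay centres at x = 0, y = -57.75, -19.25, 19.25, 57.75 mm
- mat: fixed blue bench mat, 620 x 1100 mm, 3 mm thick, under everything; its top is 3 mm above the work surface; origin at the centre of its underside
- cab: fixed small white one-drawer cabinet on the mat, 200 deep (x) x 170 wide (y) x 85 high mm, origin at the centre of its underside; its front faces its own -x (towards the robot)
- cab_drawer0 (a joint): how far the drawer is pulled out, m: 0 fully shut, starts 0.115 to 0.130 open. It slides along the cabinet's x (shuts towards +x) with about 1 N of friction plus light damping, and stays where it is left
- drawer_in (a point): centre of the drawer's inner floor, moves with the drawer; axes as the cabinet's. Inside 155 long (x -77 to +77) x 128 wide (y -64 to +64) mm, walls 41 mm above the floor; floor 22 mm above the cabinet's underside. When open, about x = -77 to +33 sticks out of the cabinet
- cab_drawer0_handle (a point): centre of the grey drawer's bar handle: a level round bar 11 mm thick, 96 mm long along y, its axis 35 mm in front of the drawer's front face and 50 mm above the work surface. Push on it towards the cabinet's +x to shut the drawer
- spool: loose bystander: grey metal solder spool standing upright, 56 mm diameter, 42 high, origin at the centre of its underside
- driver: loose bystander: small screwdriver with a red handle, 150 long, 26 thick mm, lying on the mat; origin at its middle on its underside, x along it

How it is judged:
By the outcome, as a careful person would: the job done as asked, in the order asked, and still so for the second after the job is handed in, with the robot touching nothing.
It also fails if it takes over 72 s, if anything falls off the work surface, if the arm or the gripper's body presses on something with over 40 N, if the wrist force passes 120 N, or if a joint passes its speed limit or range.

### The arm

A 7-joint arm with a two-finger parallel gripper is mounted at the origin on the work surface. World frame = base frame: x ahead of the robot, y to its left, z up, the work surface at z = 0. Lengths are in m, angles in rad, forces in N, time in s.
With the tool pointing down it reaches from about 0.4 to 0.9 m from the base axis. Payload 5.5 kg.
Tool frame: the origin (TCP) lies midway between the tips of the shut fingers; the grasp point (between the pads) lies 19 mm behind it (manip.grip_depth is the distance from the TCP to the grasp point, in m); z points along the fingers, x is the direction in which the jaws open and shut, and the axes are right-handed (so a half turn about z gives the same grasp; the last joint's range is limited). The gripper opens to 92 mm and grips with 3 to 60 N. Pads are 19 mm wide; open, the fingers measure 130 mm over their backs; the gripper's body (75 mm by 190 mm) begins 47 mm behind the grasp point.
Start: joints at [-0.841, 0.501, -0.427, 1.55, 0.221, 1.138, -0.21], TCP at [0.292, 0.58, 0.227] pointing down, gripper open.
Joint ranges: [-2.88, 2.88], [-0.31, 2.03], [-1.54, 1.56], [0.2, 2.42], [-1.41, 4.55], [0.19, 2.02], [-2.57, 2.57]. Speed limits (rad/s): [2.57, 2.57, 3.14, 3.14, 3.14, 3.14, 3.14].

### API

Orientations are given as a unit quaternion [x, y, z, w].
In Python, from bench import manip, effector, viewer gives the robot as it stands. Calls block until the motion is done:
- manip.move_pose(position, orientation): joint-space move of the TCP to a pose.
- manip.servo_line(position, ori=None, vel=0.15): straight line of the TCP; ori=None keeps the orientation; vel is the mean speed in m/s.
- manip.movej(angles): joint-space move.
- effector.open_jaws() and effector.close(f_grip=None): open the fingers fully, or close them until they stop; f_grip is the grip in N (None keeps the last).
- manip.sleep(seconds).
- manip.solve_ik(position, orientation): joint angles nearest the present ones, or None.
- viewer.get_image(name): name is "scene" or "top" or "wrist"; returns the picture (400x640x3 uint8, red, green, blue); there is no depth.
- viewer.get_calibration(name): a dict with "vfov" (degrees; the focal length in pixels is half the picture's height over the tangent of half this angle, whatever the lens; pixels are square), "cx", "cy" (the principal point, pixels), "eye" and "attitude" of the camera in the world. Camera axes: x right, y down, z forward; pixel columns grow to the right and rows downward; lengths in m; the calibration is good to about 2 mm. A picture is of the moment at which its call begins: read the wrist's pose just before it. get_calibration takes no time and is no camera call; for the wrist camera it gives the pose at the moment of the call.
A pose or a line that the arm cannot do raises manip.PlanningError and nothing moves.
- manip.hand_in(): hands the job in, once; it reports no verdict.
Readings, each from a call of its own:
- manip.current_clock(): time.
- manip.current_q(): joint angles.
- manip.current_joint_velocities(): joint speeds.
- manip.current_tau(): joint torques, N m.
- manip.current_tool_pos(): TCP position.
- manip.current_tcp_rot(): TCP orientation.
- manip.current_force(): force on the tool from outside, world axes, zero at the start.
- manip.current_wrist_torque(): the same for the moment, N m.
- manip.current_finger_gap(): finger opening in m.
Only numpy, scipy, OpenCV 4.12 (cv2) and the standard library are available. Lean on these libraries where they do the work, as an engineer would, in place of code of your own. Each camera call takes 0.05 s, during which the arm holds its last target.

## Working session

There is one attempt and no reset: what is moved stays moved. The work goes in short steps, each a Python script; the robot and the scene stay as the last script left them, time stands still between calls to the robot, and variables do not carry over. Pictures are saved under pics/ and viewed, and the job is handed in when it is done.

```bash
ls; mkdir -p pics
python3 - <<'E'
from bench import manip, effector, viewer
import cv2
for n in ["scene","top","wrist"]:
    im=viewer.get_image(n); cv2.imwrite(f"pics/{n}0.png",im[:,:,::-1]); print(n,viewer.get_calibration(n))
print(manip.current_clock(),manip.current_tool_pos(),manip.current_tcp_rot(),manip.current_force())
E
```

```text
pics
scene {'vfov': 53.638095479270824, 'cx': 319.50817195123125, 'cy': 202.63802589567948, 'eye': array([0.7536578 , 0.31698138, 0.70603426]), 'attitude': array([ 0.23676329,  0.93388813, -0.26017184, -0.06408362])}
top {'vfov': 55.02507889405035, 'cx': 317.91654823667903, 'cy': 198.27559924949594, 'eye': array([ 0.47502971, -0.03873233,  1.04232697]), 'attitude': array([ 0.71518198, -0.69674057,  0.04091055, -0.03733157])}
wrist {'vfov': 70.80553214814762, 'cx': 316.68360067018074, 'cy': 203.864206607333, 'eye': array([0.23020563, 0.61017571, 0.38447061]), 'attitude': array([0.84409647, 0.52003239, 0.06754817, 0.11182448])}
0.15 [0.29228664 0.57997858 0.2259023 ] [ 8.51458366e-01  5.24421664e-01 -6.63690419e-04  3.58822062e-04] [ 0.19247699 -0.84555786  0.53622782]
```

View pics/scene0.png

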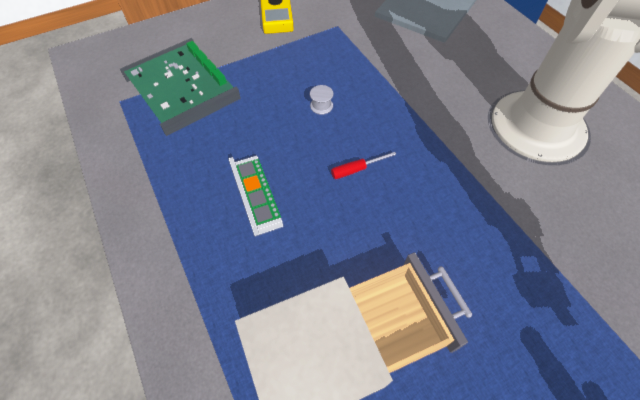

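View pics/top0.png

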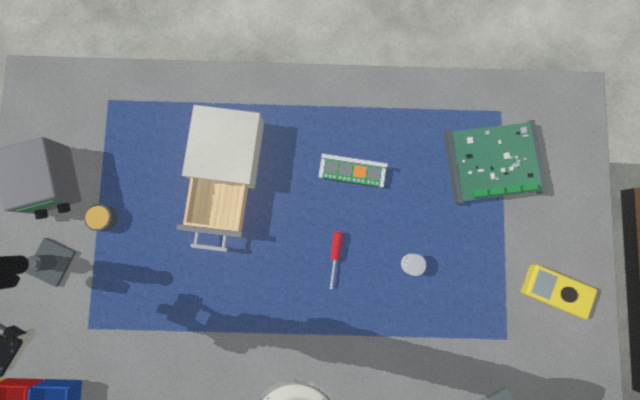

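View pics/wrist0.png

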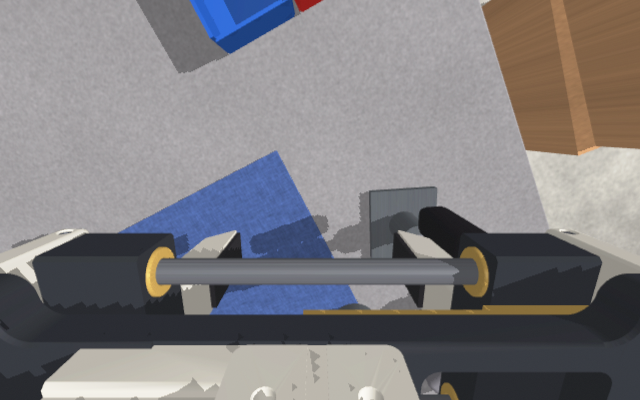

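The top view has the rack at about (353,170) with the orange panel at (360,171), second bay from the right. The screwdriver is at (336,258), the spool at (413,264), and the open drawer at (215,205) with its handle at (210,247). Next I'll measure these.

```bash
cat > h.py <<'E'
import numpy as np, cv2
from scipy.spatial.transform import Rotation as R
def ray(c,px):
    f=200/np.tan(np.radians(c['vfov']/2))
    px=np.atleast_2d(px).astype(float)
    d=np.c_[(px[:,0]-c['cx'])/f,(px[:,1]-c['cy'])/f,np.ones(len(px))]
    return R.from_quat(c['attitude']).apply(d)
def onplane(c,px,z):
    d=ray(c,px); s=(z-c['eye'][2])/d[:,2]
    return c['eye']+d*s[:,None]
def mask(im,lo,hi):
    h=cv2.cvtColor(im,cv2.COLOR_RGB2HSV); return cv2.inRange(h,lo,hi)
def big(m):
    cs,_=cv2.findContours(m,cv2.RETR_EXTERNAL,cv2.CHAIN_APPROX_NONE); return max(cs,key=cv2.contourArea)
def downq(yaw):  # tool z down, tool x along world yaw
    c,s=np.cos(yaw),np.sin(yaw)
    return R.from_matrix(np.array([[c,s,0],[s,-c,0],[0,0,-1]])).as_quat()
E
python3 - <<'E'
from h import *
from bench import viewer
for n in ["top","scene"]:
    im=viewer.get_image(n);c=viewer.get_calibration(n)
    k=big(mask(im,(8,180,150),(20,255,255)))
    w=onplane(c,k[:,0],.027); print(n,"orange",w.mean(0),cv2.minAreaRect((w[:,:2]*1000).astype(np.float32)))
    k=big(mask(im,(0,180,90),(5,255,255)));w=onplane(c,k[:,0],.013); print("red",cv2.minAreaRect((w[:,:2]*1000).astype(np.float32)))
    if n=="top": a=im[90:300,160:440]; sc=2.8
    else: a=im[140:360,220:480]; sc=3
    if n=="top":
        cv2.imwrite("pics/topR.png",cv2.resize(im[140:200,305:400],None,fx=8,fy=8,interpolation=cv2.INTER_CUBIC)[:,:,::-1])
        cv2.imwrite("pics/topD.png",cv2.resize(im[95:255,165:275],None,fx=3.7,fy=3.7,interpolation=cv2.INTER_CUBIC)[:,:,::-1])
    else:
        cv2.imwrite("pics/scR.png",cv2.resize(im[145:240,220:295],None,fx=6,fy=6,interpolation=cv2.INTER_CUBIC)[:,:,::-1])
        cv2.imwrite("pics/scD.png",cv2.resize(im[250:400,230:480],None,fx=3.2,fy=3.2,interpolation=cv2.INTER_CUBIC)[:,:,::-1])
E
```

```text
Traceback (most recent call last):
  File "h.py", line 14, in big
    cs,_=cv2.findContours(m,cv2.RETR_EXTERNAL,cv2.CHAIN_APPROX_NONE); return max(cs,key=cv2.contourArea)
                                                                             ~~~^^^^^^^^^^^^^^^^^^^^^^^^
ValueError: max() iterable argument is empty
```

Run:
```python
from h import *
for n in ["top","scene"]:
    im=cv2.imread(f"pics/{n}0.png")[:,:,::-1]
    h=cv2.cvtColor(np.ascontiguousarray(im),cv2.COLOR_RGB2HSV); print(h[172,361] if n=="top" else h[184,251])
    from bench import viewer
    c=viewer.get_calibration(n); im=np.ascontiguousarray(im)
    y,x=(171,360) if n=="top" else (184,251)
    m=mask(im,(7,150,120),(22,255,255)); m2=np.zeros_like(m); m2[y-14:y+14,x-14:x+14]=m[y-14:y+14,x-14:x+14]
    k=big(m2)
    w=onplane(c,k[:,0],.027); print(n,"orange",w.mean(0),cv2.minAreaRect((w[:,:2]*1000).astype(np.float32)))
    if n=="top":
        cv2.imwrite("pics/topR.png",cv2.resize(im[140:200,305:400],None,fx=8,fy=8,interpolation=cv2.INTER_CUBIC)[:,:,::-1])
        cv2.imwrite("pics/topD.png",cv2.resize(im[95:255,165:275],None,fx=3.7,fy=3.7,interpolation=cv2.INTER_CUBIC)[:,:,::-1])
    else:
        cv2.imwrite("pics/scR.png",cv2.resize(im[145:240,220:295],None,fx=6,fy=6,interpolation=cv2.INTER_CUBIC)[:,:,::-1])
        cv2.imwrite("pics/scD.png",cv2.resize(im[250:400,230:480],None,fx=3.2,fy=3.2,interpolation=cv2.INTER_CUBIC)[:,:,::-1])
```

```text
[ 14 162 223]
top orange [ 0.66405636 -0.15143304  0.027     ] ((664.30712890625, -151.47705078125), (28.051929473876953, 25.900028228759766), 82.70021057128906)
[ 15 255 242]
scene orange [ 0.6617225  -0.15264558  0.027     ] ((661.7434692382812, -152.988525390625), (32.504798889160156, 29.72190284729004), 82.18202209472656)
```

View pics/topR.png

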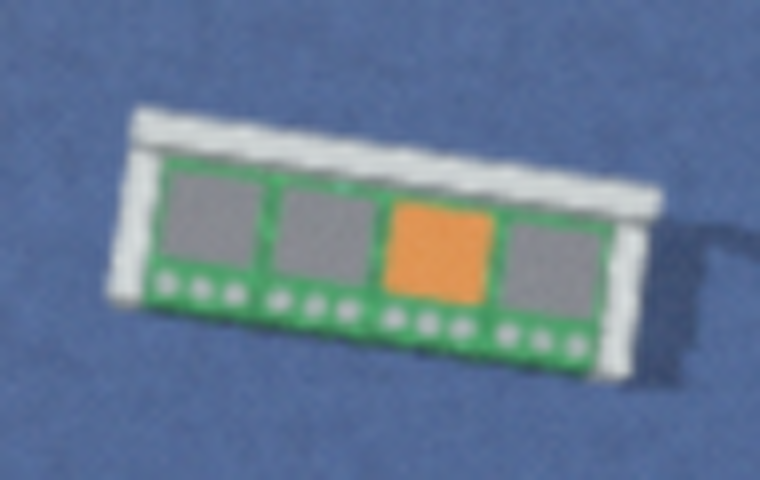

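View pics/topD.png

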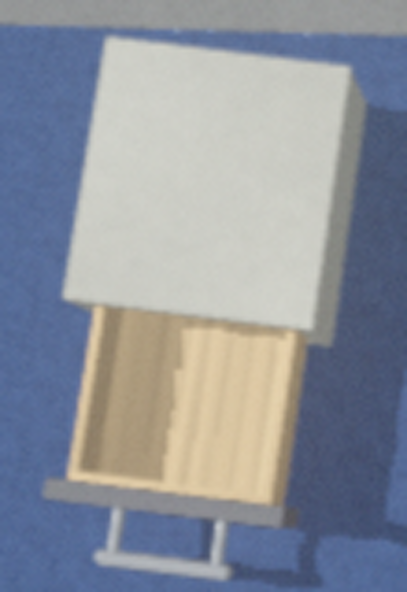

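View pics/scR.png

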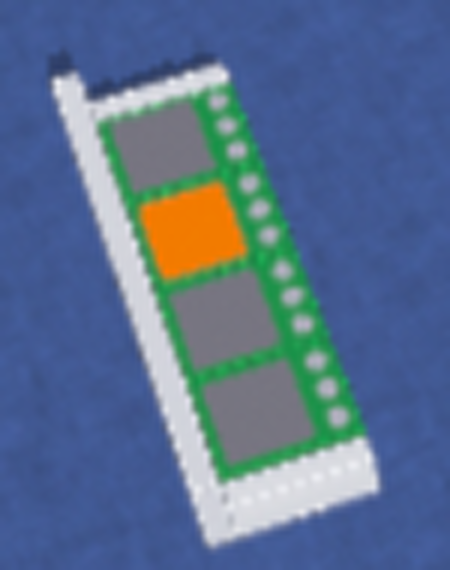

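View pics/scD.png

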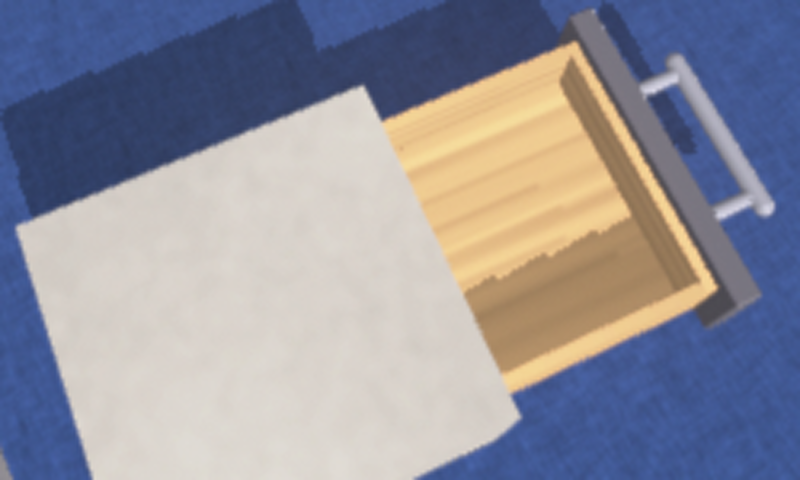

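Zoomed crops: the rail's top corners are at (137,108)–(663,188) in topR, the cabinet's top corners at (107,38),(350,67),(312,330),(64,300) in topD, and the handle bar's ends at (97,559),(230,574). In scD the handle ends are at (675,62),(765,208).

Run:
```python
from h import *
from bench import viewer
T=viewer.get_calibration("top");S=viewer.get_calibration("scene")
tr=lambda p:(np.array(p)+.5)/8-.5+[305,140]
td=lambda p:(np.array(p)+.5)/3.7-.5+[165,95]
sr=lambda p:(np.array(p)+.5)/6-.5+[220,145]
sd=lambda p:(np.array(p)+.5)/3.2-.5+[230,250]
def rep(n,w):
    w=w[:,:2]*1000; print(n,w.round(0).tolist(),w.mean(0).round(1))
    d=np.roll(w,-1,0)-w; print('  len',np.hypot(*d.T).round(0),'ang',np.degrees(np.arctan2(d[:,1],d[:,0])).round(1))
rep("rail top T",onplane(T,tr([(137,108),(663,188),(660,217),(130,150)]),.043))
rep("green row T",onplane(T,tr([(160,155),(612,218),(590,372),(145,305)]),.027))
rep("green row S",onplane(S,sr([(95,115),(228,85),(367,435),(220,480)]),.027))
rep("orange S",onplane(S,sr([(140,205),(225,182),(247,250),(163,278)]),.027))
rep("orange T",onplane(T,tr([(390,203),(495,213),(485,305),(385,293)]),.027))
rep("cab top T",onplane(T,td([(107,38),(350,67),(312,330),(64,300)]),.088))
rep("handle T",onplane(T,td([(97,559),(230,574)]),.05))
rep("handle S",onplane(S,sd([(675,62),(765,208)]),.05))
rep("drawer rim T",onplane(T,td([(97,305),(303,332),(280,503),(70,478)]),.066))
rep("drawer rim S front inner",onplane(S,sd([(573,55),(703,285)]),.066))
rep("cab front top S",onplane(S,sd([(363,87),(520,418)]),.088))
```

```text
rail top T [[707.0, -49.0], [685.0, -224.0], [675.0, -223.0], [693.0, -47.0]] [ 690.  -135.9]
  len [176.  10. 177.  14.] ang [-97.3 174.5  84.2  -7.9]
green row T [[695.0, -58.0], [678.0, -210.0], [625.0, -203.0], [644.0, -54.0]] [ 660.3 -131. ]
  len [153.  53. 150.  51.] ang [-96.5 172.4  82.9  -4.2]
green row S [[673.0, -215.0], [626.0, -205.0], [644.0, -51.0], [693.0, -59.0]] [ 658.6 -132.6]
  len [ 48. 154.  50. 157.] ang [167.6  83.3  -8.9 -97.3]
orange S [[674.0, -171.0], [644.0, -166.0], [649.0, -137.0], [678.0, -140.0]] [ 661.  -153.5]
  len [30. 30. 30. 32.] ang [170.2  80.7  -6.1 -98.6]
orange T [[681.0, -135.0], [678.0, -171.0], [647.0, -168.0], [650.0, -134.0]] [ 663.9 -151.8]
  len [35. 32. 34. 31.] ang [-94.  174.6  84.6  -2.2]
cab top T [[814.0, 283.0], [798.0, 114.0], [613.0, 132.0], [629.0, 301.0]] [713.3 207.2]
  len [170. 185. 170. 185.] ang [-95.4 174.5  84.6  -5.5]
handle T [[455.0, 280.0], [447.0, 187.0]] [450.7 233.5]
  len [93. 93.] ang [-94.9  85.1]
handle S [[445.0, 189.0], [454.0, 276.0]] [449.6 232.5]
  len [87. 87.] ang [ 84.5 -95.5]
drawer rim T [[630.0, 285.0], [615.0, 142.0], [496.0, 152.0], [509.0, 296.0]] [562.5 218.9]
  len [144. 119. 145. 121.] ang [-96.  175.1  84.7  -5.2]
drawer rim S front inner [[499.0, 163.0], [512.0, 292.0]] [505.3 227.5]
  len [129. 129.] ang [ 84.1 -95.9]
cab front top S [[612.0, 132.0], [628.0, 300.0]] [620.1 215.6]
  len [169. 169.] ang [ 84.4 -95.6]
```

Estimates:

| Item | Value |
|---|---|
| Rack yaw | about -6.9° |
| Marked module centre | about (0.657, -0.151) |
| Cabinet yaw | about -5.4° |
| Handle centre | (0.450, 0.233) |
| Centre of the drawer's exposed part | about (0.560, 0.222) |

I'll check the bystanders and the IK before hovering.

```bash
cat >> h.py <<'E'
RY=np.radians(-6.9); RX=np.array([np.cos(RY),np.sin(RY)]); 
CY=np.radians(-5.4); CX=np.array([np.cos(CY),np.sin(CY)]); CYv=np.array([-np.sin(CY),np.cos(CY)])
M0=np.array([.657,-.151]); DC=np.array([.560,.222]); HC=np.array([.450,.233])
def bestyaw(manip,p,yaw):
    out=[]
    for y in (yaw,yaw+np.pi):
        q=manip.solve_ik(list(p),downq(y).tolist())
        if q is not None: out.append((np.abs(np.array(q)-manip.current_q()).max(),y))
    print('ik',[(round(a,2),round(b,2)) for a,b in out])
    return min(out)[1]
E
python3 - <<'E'
from h import *
from bench import manip,effector,viewer
im=np.ascontiguousarray(cv2.imread("pics/top0.png")[:,:,::-1]);T=viewer.get_calibration("top")
k=big(mask(im[200:310,300:380],(0,150,90),(5,255,255)))[:,0]+[300,200]
print("driver handle",onplane(T,[k[k[:,1].argmin()],k[k[:,1].argmax()],(333,288)],.016)[:,:2]); print("spool",onplane(T,[(413,264)],.045))
p=[*M0,.12]; y=bestyaw(manip,p,RY)
effector.close(10)
manip.move_pose(p,downq(y).tolist())
print(manip.current_clock(),manip.current_tool_pos(),manip.current_force(),manip.current_finger_gap(),manip.current_q())
cv2.imwrite("pics/w1.png",viewer.get_image("wrist")[:,:,::-1])
cv2.imwrite("pics/s1.png",viewer.get_image("scene")[:,:,::-1])
E
```

```text
Traceback (most recent call last):
  File "h.py", line 14, in big
    cs,_=cv2.findContours(m,cv2.RETR_EXTERNAL,cv2.CHAIN_APPROX_NONE); return max(cs,key=cv2.contourArea)
                                                                             ~~~^^^^^^^^^^^^^^^^^^^^^^^^
ValueError: max() iterable argument is empty
```

Red hue wraps around 180, so I'll use the hand-read handle pixels (337,233) and (337,257).

Run:
```python
from h import *
from bench import manip,effector,viewer
T=viewer.get_calibration("top")
print("driver",onplane(T,[(337,232),(335,258),(333,288)],.016)[:,:2]); print("spool",onplane(T,[(413,264)],.045))
p=[*M0,.12]; y=bestyaw(manip,p,RY)
effector.close(10)
manip.move_pose(p,downq(y).tolist())
print(manip.current_clock(),manip.current_tool_pos(),manip.current_force(),manip.current_finger_gap(),manip.current_q())
cv2.imwrite("pics/w1.png",viewer.get_image("wrist")[:,:,::-1])
cv2.imwrite("pics/s1.png",viewer.get_image("scene")[:,:,::-1])
```

```text
driver [[ 0.50015437 -0.09561374]
 [ 0.43152227 -0.09171372]
 [ 0.353608   -0.0880918 ]]
spool [[ 0.42261711 -0.29088287  0.045     ]]
ik [(np.float64(0.91), np.float64(-0.12)), (np.float64(2.11), np.float64(3.02))]
4.5333 [ 0.65742573 -0.14928257  0.12004412] [-0.44895389 -0.02407894  0.06978132] 0.00017819771036684635 [ 0.06386068  0.62054721  0.17222573  1.58560988 -0.12421679  0.94608276
  0.15907138]
```

View pics/w1.png

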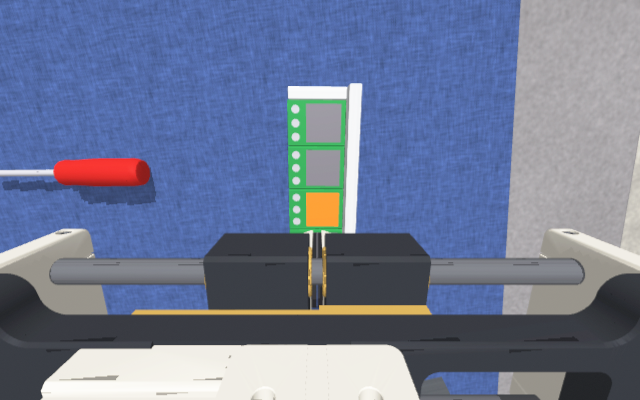

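View pics/s1.png

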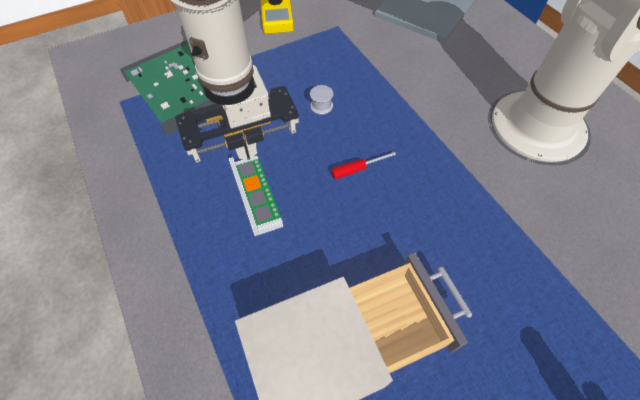

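The wrist view shows the orange panel at (306–339, 192–228), the row's left edge from (288,98) to (290,232), and the red handle well to the left at (100,172). I'll cross-check the pose with this view, then lower onto the module.

Run:
```python
from h import *
from bench import manip,effector,viewer
W=viewer.get_calibration("wrist")
w=onplane(W,[(306,192),(339,192),(340,228),(306.5,228)],.027)[:,:2];print(w.round(4).tolist(),w.mean(0))
e=onplane(W,[(288,98),(290,232)],.027)[:,:2];d=e[0]-e[1];print(e,np.degrees(np.arctan2(d[1],d[0])))
e=onplane(W,[(288.5,146),(344,145),(289,190),(345,188.5)],.027)[:,:2];print(e)
print(manip.current_tool_pos(),manip.current_clock())
```

```text
[[0.649, -0.1369], [0.679, -0.1404], [0.6765, -0.1753], [0.645, -0.1716]] [ 0.66234702 -0.15604402]
[[ 0.64432377 -0.05479382]
 [ 0.6288581  -0.17369322]] 82.58894345337175
[[ 0.63902564 -0.09405348]
 [ 0.68746397 -0.09897008]
 [ 0.63378651 -0.13316056]
 [ 0.68472907 -0.13783573]]
[ 0.65731081 -0.1497922   0.12006918] 4.6333
```

The views agree to about 2 mm, so I'll use (0.657, -0.153) and yaw -7.1°. Now I'll press down to find contact.

```bash
sed -i 's/np.radians(-6.9)/np.radians(-7.1)/; s/M0=np.array(\[.657,-.151\])/M0=np.array([.656,-.153])/' h.py
python3 - <<'E'
from h import *
from bench import manip,effector,viewer
q=downq(RY).tolist()
manip.servo_line([*M0,.034],q,vel=.08); manip.sleep(.2)
f0=np.mean([manip.current_force() for _ in range(5)],0); print("base",f0,manip.current_tool_pos())
z=.030
while z>.018:
    manip.servo_line([*M0,z],q,vel=.02)
    f=manip.current_force()-f0
    print(round(z,4),f.round(1),manip.current_tool_pos().round(4),round(manip.current_clock(),2))
    if f[2]>7: break
    z-=.001 if f[2]<1.5 else .0004
np.save("f0.npy",np.r_[f0,z])
E
```

```text
base [ 0.16483099 -0.12275094  0.01575422] [ 0.65641589 -0.15306445  0.03464189]
0.03 [-1.5 -0.1 -0.3] [ 0.6557 -0.1529  0.0297] 6.41
0.029 [0.3 0.1 0.6] [ 0.656  -0.153   0.0289] 6.66
0.028 [-0.7 -0.2  0.1] [ 0.6559 -0.153   0.0279] 6.91
0.027 [-0.1  0.8  3.2] [ 0.6563 -0.1531  0.0274] 7.16
0.0266 [-2.  -0.   6.4] [ 0.6563 -0.1531  0.0274] 7.41
0.0262 [-3.3  1.   8.6] [ 0.6564 -0.1531  0.0274] 7.66
```

Run:
```python
from h import *
from bench import manip,effector,viewer
q=downq(RY).tolist(); a=np.load("f0.npy"); f0=a[:3]; z=a[3]
for i,s in enumerate(np.arange(.01,.0851,.0075).tolist()):
    p=M0-RX*s
    manip.servo_line([*p,z],q,vel=.04)
    f=manip.current_force()-f0
    print(round(s,4),round(z,4),f.round(1),manip.current_tool_pos().round(4),round(manip.current_clock(),2))
    if f[2]>11: z+=.0004
    if f[2]<8: z-=.0003
    if f[2]>20 or f[2]<3: break
    if i==1: cv2.imwrite("pics/w2.png",viewer.get_image("scene")[:,:,::-1])
np.save("f0.npy",np.r_[f0,z])
cv2.imwrite("pics/s2.png",viewer.get_image("scene")[:,:,::-1])
cv2.imwrite("pics/w3.png",viewer.get_image("wrist")[:,:,::-1])
```

```text
0.01 0.0262 [-0.5 -0.3  7.9] [ 0.6468 -0.152   0.0274] 8.06
0.0175 0.0259 [0.1 0.1 8.2] [ 0.6398 -0.1512  0.0274] 8.4
0.025 0.0259 [-0.2  0.1  8.3] [ 0.6323 -0.1502  0.0274] 8.78
0.0325 0.0259 [ 0.1 -0.1  8.5] [ 0.6249 -0.1493  0.0274] 9.12
0.04 0.0259 [-0.9  0.7  8.4] [ 0.6174 -0.1484  0.0273] 9.45
0.0475 0.0259 [-0.2  0.2  7.6] [ 0.61   -0.1475  0.0273] 9.78
0.055 0.0256 [ 0.7 -0.9 10. ] [ 0.6031 -0.1466  0.0273] 10.12
0.0625 0.0256 [-0.3  0.3  9.2] [ 0.5956 -0.1457  0.0273] 10.46
0.07 0.0256 [-0.3  0.3 10.4] [ 0.5882 -0.1448  0.0273] 10.79
0.0775 0.0256 [-0.7 -0.7 10. ] [ 0.5808 -0.1439  0.0273] 11.12
0.085 0.0256 [ 0.  -0.3  9.2] [ 0.5734 -0.143   0.0273] 11.46
```

View pics/s2.png

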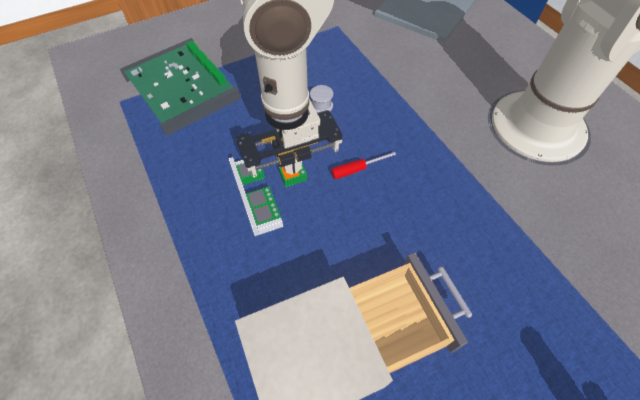

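View pics/w3.png

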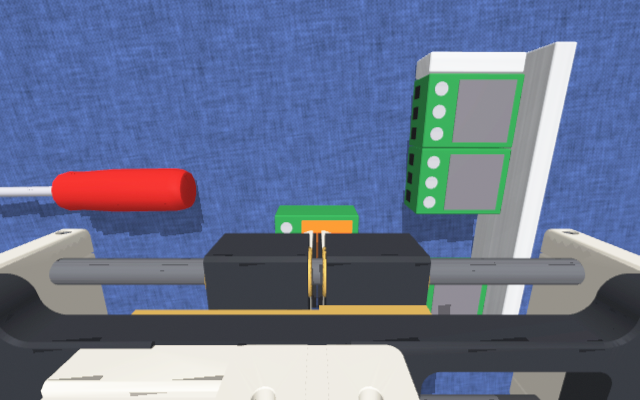

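The module slid out cleanly at 8–10 N. In the scene view it lies at (292,173), clear of the row at (262,190), and the mates haven't moved. Next I'll lift, turn the jaws across its width and look again.

Run:
```python
from h import *
from bench import manip,effector,viewer
q=downq(RY).tolist()
t=manip.current_tool_pos()
manip.servo_line([t[0],t[1],.13],q,vel=.12)
effector.open_jaws()
p=[t[0],t[1],.13]; y=bestyaw(manip,p,RY+np.pi/2); np.save("y.npy",y)
manip.move_pose(p,downq(y).tolist())
print(manip.current_clock(),manip.current_tool_pos(),manip.current_q(),manip.current_finger_gap())
cv2.imwrite("pics/w4.png",viewer.get_image("wrist")[:,:,::-1])
cv2.imwrite("pics/s4.png",viewer.get_image("scene")[:,:,::-1])
cv2.imwrite("pics/t4.png",viewer.get_image("top")[:,:,::-1])
```

```text
ik [(np.float64(1.39), np.float64(1.45)), (np.float64(1.38), np.float64(4.59))]
15.2833 [ 0.57335844 -0.14283591  0.12995489] [-0.2119423   0.52409344  0.54056135  1.8125069  -0.3357963   0.89729821
 -1.211639  ] 0.09198954719255782
```

View pics/w4.png

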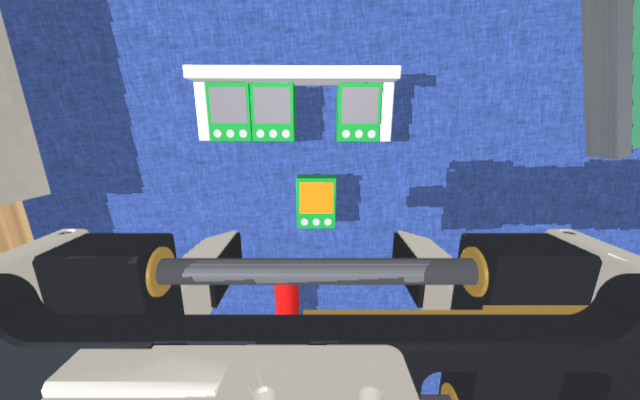

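View pics/s4.png

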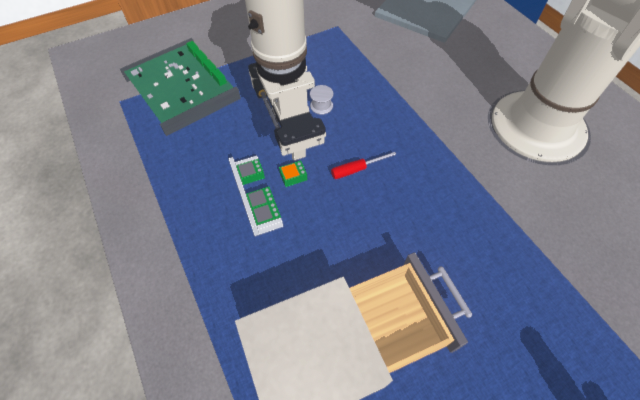

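View pics/t4.png

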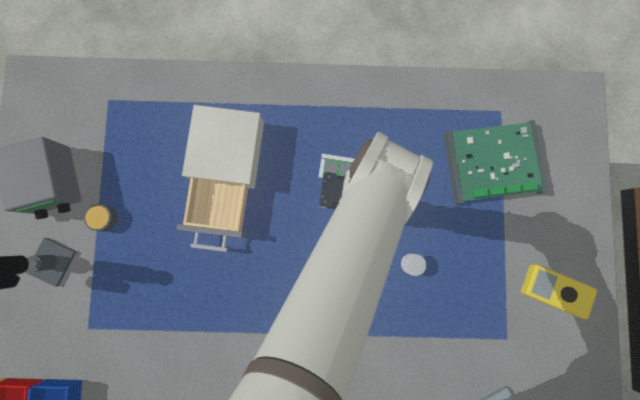

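The wrist view has the orange module at (296–336, 178–228), about centred between the jaws and aligned with them. The three mates are in their bays at (228,110), (272,110) and (359,110). I'll grasp it now.

Run:
```python
from h import *
from bench import manip,effector,viewer
W=viewer.get_calibration("wrist")
w=onplane(W,[(297,178.5),(336,178.5),(337,228),(296,228)],.027)[:,:2];print(w.round(4).tolist(),w.mean(0))
d=w[1]-w[0];print(np.degrees(np.arctan2(d[1],d[0])))
c=w.mean(0); t=manip.current_tool_pos()
exp=M0-RX*.085
print("slide expected",exp)
if np.linalg.norm(c-exp)<.008:
    c=(c+exp)/2
    y=float(np.load("y.npy"));q=downq(y).tolist()
    manip.servo_line([*c,.06],q,vel=.12)
    manip.servo_line([*c,.0075],q,vel=.06)
    print(manip.current_force(),manip.current_tool_pos())
    effector.close(20)
    print(manip.current_finger_gap(),manip.current_force())
    manip.servo_line([*c,.06],q,vel=.08)
    manip.servo_line([*c,.16],q,vel=.2)
    print(manip.current_finger_gap(),manip.current_force(),manip.current_clock())
    cv2.imwrite("pics/w5.png",viewer.get_image("wrist")[:,:,::-1])
    cv2.imwrite("pics/s5.png",viewer.get_image("scene")[:,:,::-1])
    for yy in (46.6,122.6): bestyaw(manip,[*DC,.16],np.radians(yy)); bestyaw(manip,[*DC,.029],np.radians(yy))
```

```text
[[0.5993, -0.129], [0.5947, -0.1654], [0.5456, -0.1612], [0.5506, -0.1211]] [ 0.57255241 -0.14418777]
-97.07816308523552
slide expected [ 0.57165179 -0.14249387]
[-0.06018847 -0.34231914 -0.20110869] [ 0.57239704 -0.14354093  0.00777889]
0.0380177811429222 [-0.2495168   0.64914424 -0.01619676]
0.03758409969596028 [ 0.25894587  0.19866359 -0.78421807] 19.5333
ik [(np.float64(1.6), np.float64(0.81)), (np.float64(1.21), np.float64(3.95))]
ik [(np.float64(1.57), np.float64(0.81)), (np.float64(1.09), np.float64(3.95))]
ik [(np.float64(2.28), np.float64(2.14)), (np.float64(0.48), np.float64(5.28))]
ik [(np.float64(2.12), np.float64(2.14)), (np.float64(0.41), np.float64(5.28))]
```

View pics/s5.png

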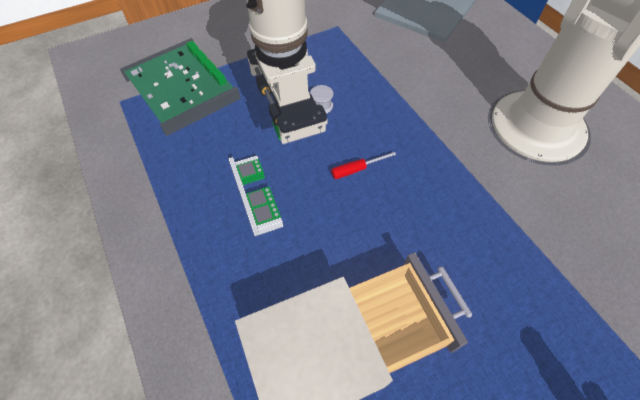

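View pics/w5.png

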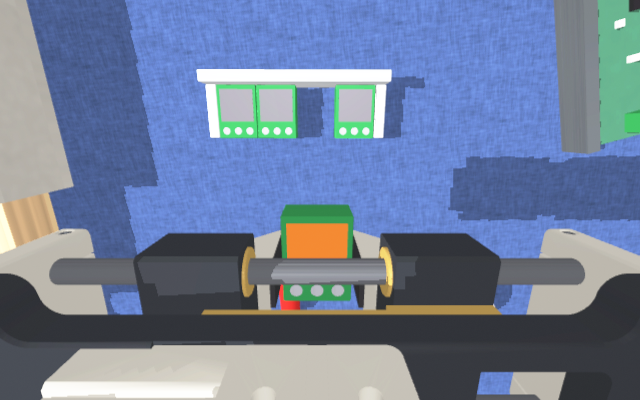

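The module is held at a 38 mm gap. The open fingers span 130 mm and the drawer is 128 mm wide, so I'll place it with the jaws turned about 38° in the exposed bay.

```bash
sed -i 's/DC=np.array(\[.560,.222\])/DC=np.array([.561,.2215])/' h.py
python3 - <<'E'
from h import *
from bench import manip,effector,viewer
y=np.radians(122.6+180); q=downq(y).tolist()
manip.move_pose([*DC,.17],q)
print(manip.current_clock(),manip.current_tool_pos(),manip.current_finger_gap(),manip.current_force())
cv2.imwrite("pics/w6.png",viewer.get_image("wrist")[:,:,::-1])
cv2.imwrite("pics/s6.png",viewer.get_image("scene")[:,:,::-1])
E
```

```text
21.0 [0.56175737 0.21885769 0.1699537 ] 0.03851660272304203 [ 0.4666978  -0.13087627 -0.59615812]
```

View pics/s6.png

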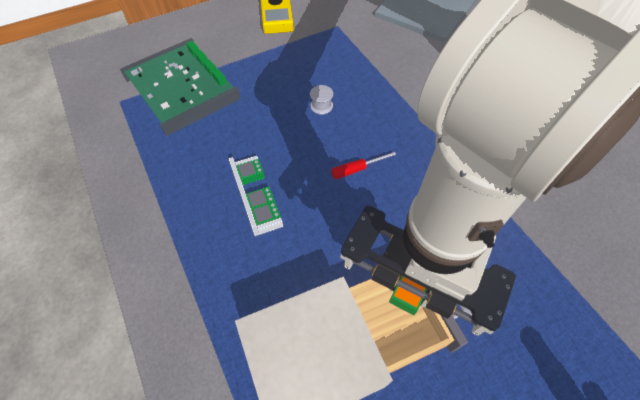

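View pics/w6.png

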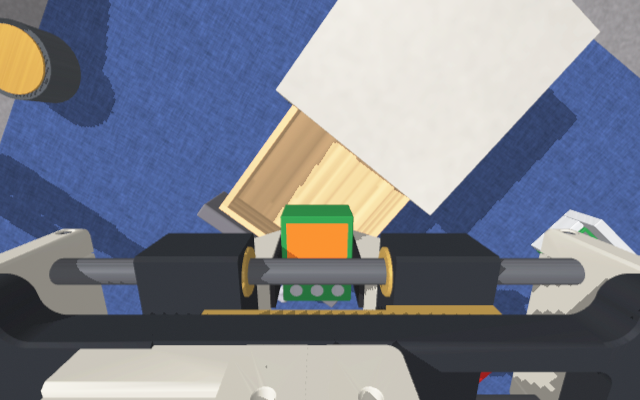

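In the wrist view the cabinet's front top edge runs (276,90)–(430,214), and the drawer's left rim meets the front at about (221,207). I'll check these, then lower.

Run:
```python
from h import *
from bench import manip,effector,viewer
W=viewer.get_calibration("wrist")
a=onplane(W,[(276,90),(430,214)],.088)[:,:2]; b=onplane(W,[(221,207),(297,106),(410,199)],.066)[:,:2]
print(a.round(4).tolist(),a.mean(0)); print(b.round(4).tolist()); print(manip.current_tool_pos())
for n,p in (("cabfront",a),("rim",b)):
    print(n,[( round(float((x-DC)@CX),4),round(float((x-DC)@CYv),4)) for x in p])
im=viewer.get_image("wrist"); cv2.imwrite("pics/w7.png",cv2.resize(im[80:320,180:440],None,fx=3,fy=2.5)[:,:,::-1])
```

```text
[[0.628, 0.2978], [0.6121, 0.1293]] [0.62005935 0.21355686]
[[0.5087, 0.2934], [0.6272, 0.2794], [0.613, 0.1435]]
[0.56183638 0.2188289  0.17001702]
cabfront [(0.0595, 0.0823), (0.0596, -0.087)]
rim [(-0.0589, 0.0667), (0.0605, 0.0639), (0.0591, -0.0728)]
```

View pics/w7.png

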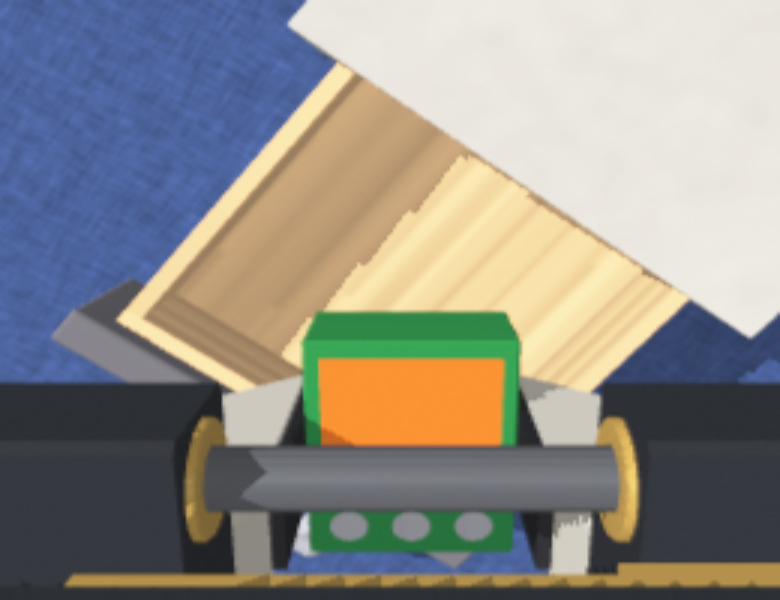

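The wrist view puts the drawer bay's centre about 2 mm off my estimate, at (0.563, 0.2195). That leaves at least 7 mm around the opened fingers. Lowering and releasing.

Run:
```python
from h import *
from bench import manip,effector,viewer
y=np.radians(122.6+180); q=downq(y).tolist(); D=np.array([.5625,.2195])
manip.servo_line([*D,.10],q,vel=.12)
f0=manip.current_force()
manip.servo_line([*D,.045],q,vel=.08); print(manip.current_force()-f0,manip.current_tool_pos())
z=.034
for z in (.034,.0325,.031,.0300,.0292):
    manip.servo_line([*D,z],q,vel=.03); f=manip.current_force()-f0; print(z,f.round(1),manip.current_tool_pos().round(4))
    if f[2]>2: break
effector.open_jaws()
print(manip.current_finger_gap(),manip.current_force()-f0,manip.current_tool_pos())
manip.servo_line([*D,.10],q,vel=.1)
manip.servo_line([*D,.17],q,vel=.2)
print(manip.current_clock())
cv2.imwrite("pics/w8.png",viewer.get_image("wrist")[:,:,::-1])
cv2.imwrite("pics/s8.png",viewer.get_image("scene")[:,:,::-1])
cv2.imwrite("pics/t8.png",viewer.get_image("top")[:,:,::-1])
```

```text
[ 0.18740688 -0.83275782 -0.00785872] [0.56283083 0.21946023 0.04511512]
0.034 [-0.8 -1.1  1.3] [0.5624 0.2194 0.0338]
0.0325 [0.7 0.4 1.7] [0.5625 0.2195 0.0325]
0.031 [-0.8 -0.7  0. ] [0.5624 0.2195 0.0309]
0.03 [-1.  -2.1  0.1] [0.5625 0.2195 0.0299]
0.0292 [-0.3 -1.1  3.2] [0.5628 0.2195 0.0295]
0.09179942338480783 [-0.45087775 -1.38703713  0.38848217] [0.56251289 0.21950388 0.02920832]
26.5833
```

View pics/s8.png

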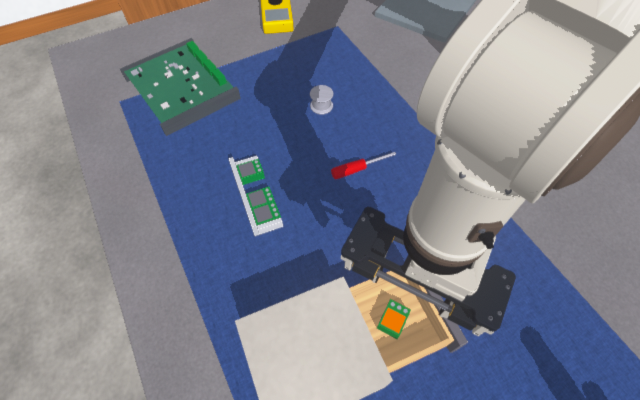

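View pics/w8.png

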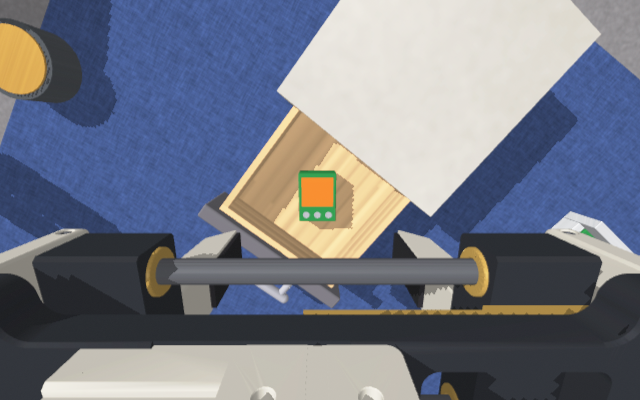

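The module lies flat in the drawer with its label up (wrist view 318,195). Now I'll push the drawer shut at the handle.

Run:
```python
from h import *
from bench import manip,effector,viewer
effector.close(10)
P=HC-CX*.07
y=bestyaw(manip,[*P,.16],CY+np.pi/2); q=downq(y).tolist()
manip.move_pose([*P,.16],q)
manip.servo_line([*P,.036],q,vel=.12); manip.sleep(.1)
f0=np.mean([manip.current_force() for _ in range(3)],0); print(manip.current_clock(),manip.current_tool_pos())
s=-.04; manip.servo_line([*(HC+CX*s),.036],q,vel=.08)
hit=0
while s<.13:
    s+=.008 if s<.085 else .003
    manip.servo_line([*(HC+CX*s),.036],q,vel=.06 if s<.085 else .03)
    f=manip.current_force()-f0; fx=f[:2]@CX
    print(round(s,3),f.round(1),round((manip.current_tool_pos()[:2]-HC)@CX,4))
    hit=hit+1 if fx<-7 else 0
    if hit>=2 or fx<-18: break
print(manip.current_clock())
cv2.imwrite("pics/s9.png",viewer.get_image("scene")[:,:,::-1])
```

```text
ik [(np.float64(2.07), np.float64(1.48)), (np.float64(0.89), np.float64(4.62))]
30.3083 [0.38086829 0.2400157  0.03668074]
-0.032 [-0.2  0.9  0.6] -0.0316
-0.024 [ 0.3  0.7 -0.3] -0.0234
-0.016 [ 0.2  0.1 -0.5] -0.0154
-0.008 [-0.2  0.2  0.6] -0.0072
0.0 [ 0.4  0.7 -1.6] 0.0009
0.008 [-0.3  0.9 -1. ] 0.0089
0.016 [ 1.2  0.9 -1.3] 0.0169
0.024 [ 1.   0.2 -1.3] 0.0248
0.032 [ 1.   1.8 -0.6] 0.0329
0.04 [ 1.1  0.2 -1.1] 0.0408
0.048 [0.9 1.4 0.2] 0.0488
0.056 [-0.2  0.9 -0.6] 0.0569
0.064 [ 0.7  0.4 -1.2] 0.0648
0.072 [ 0.3  0.5 -1. ] 0.0728
0.08 [ 0.3 -0.6 -0.9] 0.0808
0.088 [ 0.5  1.3 -0.9] 0.0884
0.091 [ 0.4 -0.2 -1. ] 0.0913
0.094 [ 0.2  0.8 -0. ] 0.0944
0.097 [-0.3  0.9 -0.5] 0.0974
0.1 [ 0.7  1.2 -0.2] 0.1004
0.103 [ 0.6  0.6 -0.1] 0.1034
0.106 [-5.   0.2  2.9] 0.1045
0.109 [-11.9   0.    7.3] 0.1045
0.112 [-17.2   1.6  12.3] 0.1045
37.5
```

View pics/s9.png

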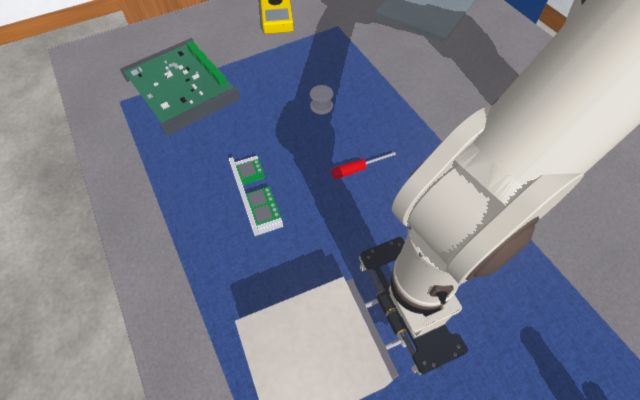

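It hit a hard stop after about 0.12 m of travel, which fits fully shut. I'll back off, retreat and check.

Run:
```python
from h import *
from bench import manip,effector,viewer
t=manip.current_tool_pos()[:2]
p=t-CX*.05
q=manip.current_tcp_rot()
manip.servo_line([*p,.036],vel=.08)
manip.servo_line([*p,.2],vel=.2)
j=list(manip.current_q()); j=[-0.841, 0.501, -0.427, 1.55, 0.221, 1.138, -0.21]
manip.movej(j)
print(manip.current_clock(),manip.current_tool_pos())
for n in("scene","top"): cv2.imwrite(f"pics/{n}10.png",viewer.get_image(n)[:,:,::-1])
im=cv2.imread("pics/top10.png"); cv2.imwrite("pics/t10z.png",cv2.resize(im[95:305,165:440],None,fx=2.8,fy=2.8,interpolation=cv2.INTER_CUBIC))
```

```text
40.9167 [0.29372774 0.57960257 0.2257895 ]
```

View pics/scene10.png

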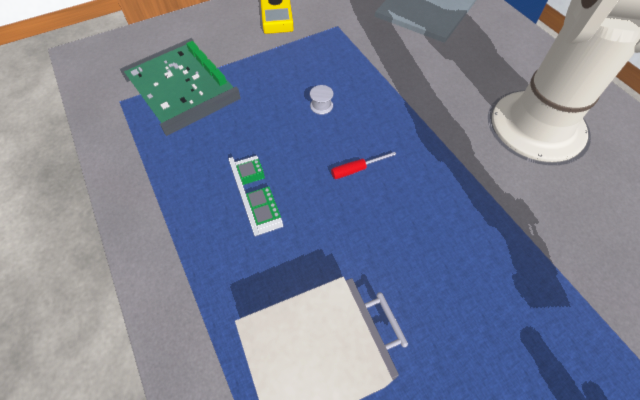

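View pics/t10z.png

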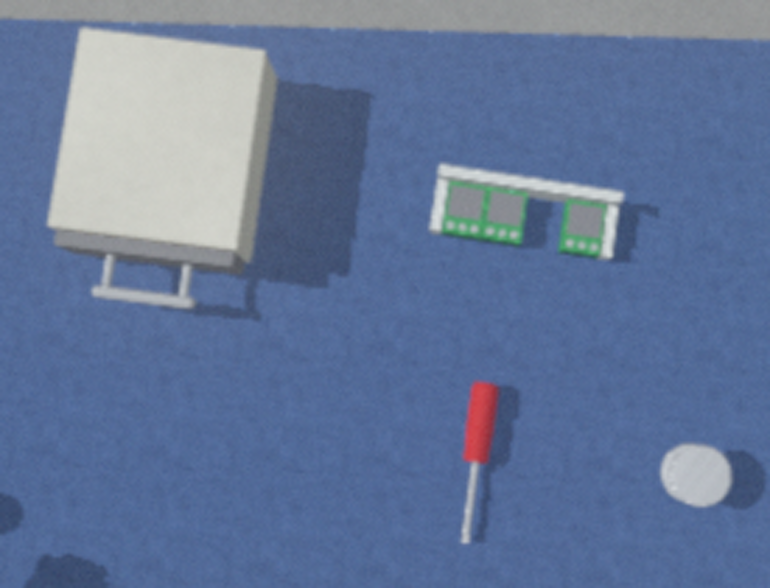

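The top view shows the drawer front up against the cabinet, the three mates in their bays, and the spool and driver where they were. One last measurement of how far the handle moved.

Run:
```python
from h import *
from bench import manip,viewer
T=viewer.get_calibration("top");S=viewer.get_calibration("scene")
td=lambda p:(np.array(p)+.5)/2.8-.5+[165,95]
h=onplane(T,td([(95,292),(193,303)]),.05)[:,:2].mean(0); c=onplane(T,td([(48,227),(240,250)]),.088)[:,:2].mean(0)
h2=onplane(S,[(380,296),(405,345)],.05)[:,:2].mean(0)
print(h,h2,"travel",(h-HC)@CX,(h2-HC)@CX,"to cab front",(c-h)@CX,(np.array([.620,.2155])-h)@CX)
a=cv2.imread("pics/scene0.png");b=cv2.imread("pics/scene10.png")
d=cv2.absdiff(a,b).max(2)
for n,(x0,y0,x1,y1) in dict(spool=(305,80,340,118),driver=(325,148,400,182),rack=(225,150,290,240)).items(): print(n,(d[y0:y1,x0:x1]>40).sum())
```

```text
[0.5714839  0.22147395] [0.56961422 0.22238456] travel 0.12202945093509159 0.12008237090707019 to cab front 0.049857465300387246 0.048862978530506
spool 0
driver 0
rack 331
```

```bash
python3 -c "
from bench import manip
print(manip.hand_in(), manip.current_clock())"
```

```text
the job is handed in; nothing more can be done
the job is handed in; nothing more can be done
```

I slid the orange-label module 85 mm out of the rack while pressing on its top with about 8–10 N. That left a visible gap of about 35 mm to the row. I then gripped it across its width, laid it label up in the drawer, pushed the drawer shut and handed the job in at about 41 s.

**Drawer:** it moved about 0.12 m and came up against a hard stop at 17 N along the push, 21 N in total. The handle positions measured in two camera views gave travels of 0.120 m and 0.122 m. The last pictures show the drawer front against the cabinet.

**Placing:** the module sits at about 38° in the drawer rather than square, because the open fingers are wider than the drawer. It was flat and label up before I shut the drawer. I couldn't see it afterwards.

**Other items:** the spool and screwdriver areas showed no pixel change from the start. The three other modules were still in their bays by eye, and I didn't measure them separately. The rack area did change, as expected from the emptied bay.

**Disagreements:** the camera estimates differed by up to about 5 mm (module position) and 3 mm (drawer). I used values in between, and both were within clearance. No check failed.

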